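# Level the laboratory balance by its two foot screws

## Task

The balance on the lab bench is out of level. Turn its blue and its orange foot screw, one after the other, until the bubble in the blue vial and the bubble in the orange vial each lie between the two black lines, then let go.

Things in the scene. Friction and masses are not known exactly. Their poses are not given: they have to be found in the camera images.
- level (a point): Centre of the blue-framed level vial on the white balance, 59 mm above the bench; axes: the balance's own (x away from the robot at yaw 0, y left, z up). The orange-framed vial's centre is at y = +70 mm here. Blue vial runs along x, orange along y; each 94 x 30 mm, lines 40 mm apart. The fixed balance is 240 (x) by 300 (y) mm, 50 mm high; its middle is at x = +60 mm; pan 61 mm high.
- blue_bubble (a point): Centre of the bubble in the blue vial: white, 18 mm long, on a yellow-green face; 13 to 26 mm off the vial's centre at first. It is centred when it lies at x = 0 of level. Turning the blue screw clockwise (from above) moves it along -x of level, counter-clockwise along +x, 20 mm per rad; only that screw moves it, and it stays when the screw is left.
- orange_bubble (a point): Centre of the same kind of bubble in the orange vial, which runs left to right; 13 to 26 mm off at first. It is centred at y = +70 mm of level. Turning the orange screw clockwise (from above) moves it along +y of level, counter-clockwise along -y, 20 mm per rad. The balance tilts by 0.015 rad per rad of either screw.
- blue_grip (a point): Point to grip on the axis of the blue foot screw at the balance's near right corner, 85 mm above the bench. Head: an upright bar 42 mm long, 16 mm thick, from 22 mm below to 10 mm above this point, on a 42 mm disc; white line on top. x lies along the bar and turns with it, z up. Stiff (0.1 N m), stays where left; needs at most 1.3 rad; end stops 1.7 rad either side of level.
- orange_grip (a point): The same point on the orange foot screw at the balance's far left corner: same size, height, axes and stiffness as the blue one. The far right foot has only a flat black cap and does not adjust.

How it is judged:
By the outcome, as a careful person would: the job done as asked, in the order asked, and still so for the second after the job is handed in, with the robot touching nothing.
It also fails if it takes over 48 s, if anything falls off the work surface, if the arm or the gripper's body presses on something with over 40 N, if the wrist force passes 120 N, or if a joint passes its speed limit or range.

## Robot

A 6-joint arm with a two-finger parallel gripper is mounted at the origin on the work surface. World frame = base frame: x ahead of the robot, y to its left, z up, the work surface at z = 0. Lengths are in m, angles in rad, forces in N, time in s.
With the tool pointing down it reaches from about 0.275 to 0.875 m from the base axis. Payload 12.5 kg.
Tool frame: the origin (TCP) lies midway between the tips of the shut fingers; the grasp point (between the pads) lies robot.tcp_to_grasp behind it (robot.tcp_to_grasp is the distance from the TCP to the grasp point, in m); z points along the fingers, y is the line along which they close (so a half turn about z gives the same grasp; the last joint's range is limited). The gripper opens to 85 mm and grips with 20 to 120 N. Pads are 22 mm wide; open, the fingers measure 114 mm over their backs; the gripper's body (76 mm by 85 mm) begins 54 mm behind the grasp point. The pads swing forward as they close: fully open they stand 13 mm farther back than shut.
Start: joints at [-1.3, 0.351, 1.652, -0, 1.139, -0.085], TCP at [0.192, -0.516, 0.231] pointing down, gripper open.
Joint ranges: [-2.75, 2.75], [-0.79, 2.1], [0.01, 2.65], [-1.57, 4.71], [0.07, 3.14], [-2.87, 2.87]. Speed limits (rad/s): [2.22, 2.22, 2.79, 3.14, 3.14, 3.14].

## Interface

Orientations are given as a unit quaternion [x, y, z, w].
In Python, from plant import robot, imaging, job gives the robot as it stands. The module is installed in compiled form; this text tells all that it offers.
- The arm moves only by the shell command python3 -m crank 'ROWS' [FORCE]. ROWS is JSON, a list of rows, each an object of numbers: "dx", "dy", "dz": the shift along the tool's x, y, z each as a share of 50 mm, from -1 to 1; "roll": the turn about the tool's z as a share of 0.08 rad, from -1 to 1; "fingers": the finger opening in mm, from 0 to 85.4. A call has 1 to 8 rows; each row shifts and turns the commanded pose from where the row before left it, along the tool's axes as they then stand; what a row does not reach is not made up. A row lasts 1/12 s, in which the tool goes at most 41.7 mm and 7.16 degrees, less where a joint would pass 70% of its speed; a pose out of reach is approached as far as the arm can. A call with a number of a shift or a turn outside -1 to 1 is refused whole. A call with a gripper value outside its range is refused whole. The fingers move at their own pace and stop on an object; FORCE is the grip in N (left out, the last holds). Time passes only in rows, so rows that do not move let the fingers close. It gives the time, the measured TCP pose, the force, the opening and the grip force at its end, in the units of the state.
- robot.get_obs(): the state, without advancing time (a new reading comes with each control period).
- imaging.capture(name): name is "scene" or "top"; returns a dict with "image" (480x640x3 uint8, red, green, blue), "fx", "fy", "cx", "cy" (pixels), "k1" (the pictures are not rectified: a ray, as slopes to the right and down, at radius r is drawn at 1 + k1 r^2 times it, then the intrinsics apply), "eye" and "rotation" of the camera in the world. Camera axes: x right, y down, z forward; pixel columns grow to the right and rows downward; lengths in m; the calibration is good to about 2 mm. A picture is of the moment at which its call begins. There is no depth.
- job.job_done(): hands the job in; it is judged then, once.
The state is a dict: "time": time; "joint_positions": joint angles; "qvel": joint speeds; "joint_torque": joint torques, N m; "tcp_pos": TCP position; "tool_rot": TCP orientation; "ft_force": force on the tool from outside, world axes, zero at the start; "moment": the same for the moment, N m; "grip_width": opening from 0.0 (shut) to 1.0 (fully open); "grip_force": force on a finger pad.
Only numpy, scipy, OpenCV 4.12 (cv2) and the standard library are available. Lean on these libraries where they do the work, as an engineer would, in place of code of your own. Each camera call takes 0.05 s, during which the arm holds its last target. There are 200 camera calls.

## Working session

There is one attempt and no reset: what is moved stays moved. The work goes in short steps, Python scripts to look and compute and a shell command to move; the robot and the scene stay as the last step left them, time stands still between calls to the robot, and variables do not carry over. Pictures are saved under pics/ and viewed, at most 10 in all, crops included, and the job is handed in when it is done.

```bash
mkdir -p pics; python3 - <<'E'
from plant import robot, imaging
import cv2
for n in("scene","top"):
    c=imaging.capture(n); cv2.imwrite(f"pics/{n}0.png",c["image"][:,:,::-1])
    print({k:v for k,v in c.items() if k!="image"})
print(robot.get_obs(), robot.tcp_to_grasp)
E
```

```text
{'fx': 436.0429171076399, 'fy': 436.0429171076399, 'cx': 327.5682362442096, 'cy': 244.77970951192984, 'k1': -0.013763287228875291, 'eye': array([0.98292258, 0.39341083, 0.47715717]), 'rotation': array([ 0.39338639,  0.79304226, -0.4218073 , -0.19598397])}
{'fx': 562.8728932648555, 'fy': 562.8728932648555, 'cx': 315.81753931798954, 'cy': 242.2728137207421, 'k1': -0.13341219909049834, 'eye': array([0.42875787, 0.01954756, 0.84385565]), 'rotation': array([ 0.71236782, -0.69641667,  0.06489312, -0.05766106])}
{'time': 0.1, 'joint_positions': array([-1.29960401e+00,  3.51200031e-01,  1.65235569e+00,  1.74358408e-05,
        1.13915795e+00, -8.45961416e-02]), 'qvel': array([-0.0006267 , -0.00065884, -0.00100455,  0.0020341 , -0.00066748,
        0.00061605]), 'joint_torque': array([ 6.97731448e-04, -5.06834006e+01, -2.91875553e+01, -7.45574243e-05,
        2.61461115e-03,  6.66996485e-06]), 'tcp_pos': array([ 0.1915274 , -0.51524232,  0.23080426]), 'tool_rot': array([ 9.84218998e-01,  1.76953805e-01, -4.43369441e-05, -5.58811059e-04]), 'ft_force': array([-0.2076353 ,  0.55717856,  0.55140594]), 'moment': array([ 0.02239034,  0.01656747, -0.0397862 ]), 'grip_force': 0.0, 'grip_width': 1.0000030929674624} 0.0187
```

View pics/top0.png

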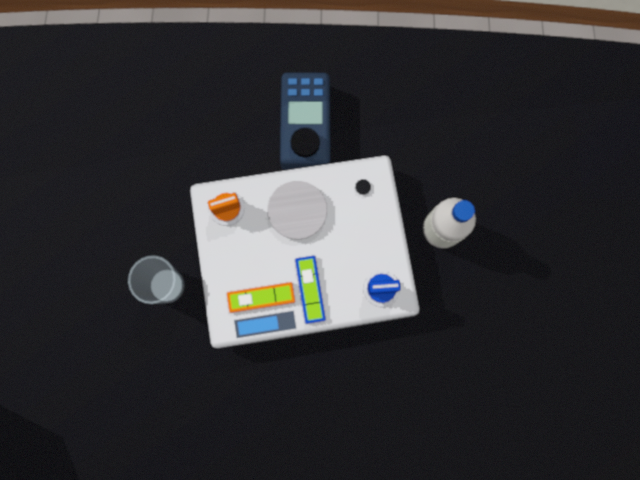

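View pics/scene0.png

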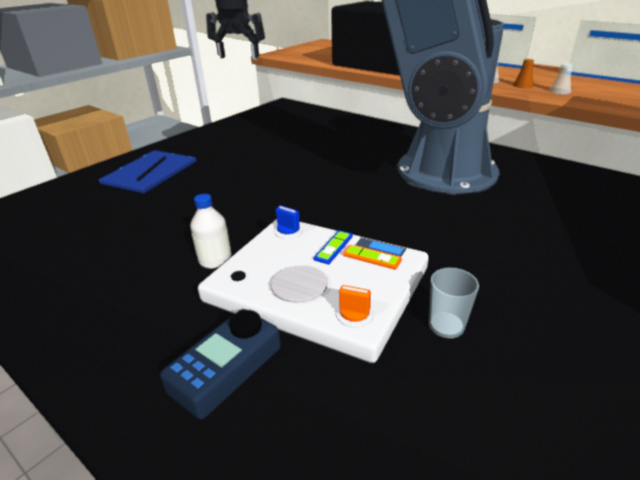

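The top view shows the blue screw at about (383,288) and the orange at (225,207). The blue bubble is at about (307,276) and the orange bubble at about (245,299), both toward one end of their vials. A bottle stands at about (450,225) and a glass at about (157,282).

```bash
cat > h.py <<'E'
import numpy as np, cv2
from scipy.spatial.transform import Rotation as R
from plant import robot, imaging
def cast(c,uv,z):
    K=np.array([[c["fx"],0,c["cx"]],[0,c["fy"],c["cy"]],[0,0,1]])
    p=cv2.undistortPoints(np.float64(uv).reshape(-1,1,2),K,np.array([c["k1"],0,0,0,0]))[:,0]
    d=R.from_quat(c["rotation"]).apply(np.c_[p,np.ones(len(p))])
    return c["eye"]+d*((z-c["eye"][2])/d[:,2])[:,None]
def big(m,k=0):
    n,l,s,_=cv2.connectedComponentsWithStats(m.astype(np.uint8)); o=1+np.argsort(-s[1:,4]); return l==o[k]
def pts(m): v,u=np.nonzero(m); return np.c_[u,v]
def axis(P):
    c=P.mean(0); w,V=np.linalg.eigh(np.cov((P-c)[:,:2].T)); a=V[:,1]; return c,np.arctan2(a[1],a[0]),np.ptp((P-c)[:,:2]@a)
def see(verbose=1):
    c=imaging.capture("top"); im=c["image"]; hsv=cv2.cvtColor(im,cv2.COLOR_RGB2HSV); H,S,V=[hsv[...,i].astype(int) for i in range(3)]
    o={"c":c}
    cols={"blue":(H>105)&(H<130)&(S>180)&(V>90),"orange":(H>5)&(H<20)&(S>180)&(V>120)}
    YY,XX=np.mgrid[:480,:640]
    green=(H>30)&(H<60)&(S>120)&(V>80)
    for n,m in cols.items():
        roi=(YY>150)&(YY<345)&(XX>195)&(XX<418)
        m=m&roi; vroi=(YY>240)&(XX<335); 
        # vial: frame contour filled
        f=big(cv2.morphologyEx((m&vroi).astype(np.uint8),cv2.MORPH_CLOSE,np.ones((3,3))))
        cs,_=cv2.findContours(f.astype(np.uint8),cv2.RETR_EXTERNAL,cv2.CHAIN_APPROX_NONE)
        q=max(cs,key=cv2.contourArea); rect=cv2.minAreaRect(q)
        fill=cv2.drawContours(np.zeros(H.shape,np.uint8),[q],-1,1,-1)
        cen,ang,_=axis(cast(c,pts(fill),.059)); side=np.array(rect[1])
        bub=big((S<90)&(V>150)&(cv2.erode(fill,np.ones((5,5)))>0))
        b=cast(c,pts(bub),.059).mean(0)
        o[n+"_vial"]=(cen,ang); o[n+"_bub"]=b
        s=m&~vroi
        if s.sum()>40:
            s=big(s); hull=cv2.convexHull(pts(s)); hf=cv2.drawContours(np.zeros(H.shape,np.uint8),[np.int32(hull)],-1,1,-1)
            w=big((hf>0)&(S<150)&(V>120)) if ((hf>0)&(S<150)&(V>120)).any() else s
            o[n+"_line"]=axis(cast(c,pts(w),.095))+(w.sum(),)
            o[n+"_head"]=cast(c,pts(s),.08).mean(0)
    return o
E
python3 - <<'E'
from h import *
np.set_printoptions(precision=4,suppress=True)
o=see()
for k,v in o.items():
    if k!="c": print(k,v)
for n in("blue","orange"):
    cen,a=o[n+"_vial"]; d=(o[n+"_bub"]-cen)[:2]; print(n,"off",d, "bub-cen dist",np.hypot(*d))
E
```

```text
Traceback (most recent call last):
  File "h.py", line 29, in see
    bub=big((S<90)&(V>150)&(cv2.erode(fill,np.ones((5,5)))>0))
  File "h.py", line 10, in big
    n,l,s,_=cv2.connectedComponentsWithStats(m.astype(np.uint8)); o=1+np.argsort(-s[1:,4]); return l==o[k]
                                                                                                      ~^^^
IndexError: index 0 is out of bounds for axis 0 with size 0
```

```bash
python3 - <<'E'
import cv2
im=cv2.imread("pics/top0.png"); h=cv2.cvtColor(im,cv2.COLOR_BGR2HSV)
for r in (275,290,300): print(r,[tuple(map(int,x)) for x in h[r,294:326:2]])
print([tuple(map(int,x)) for x in h[288,366:402:3]]); print([tuple(map(int,x)) for x in h[325,238:280:8]])
print([tuple(map(int,x)) for x in h[196:222:2,225]])
cv2.imwrite("pics/z.png",cv2.resize(im[180:345,190:420],None,fx=3.4,fy=3.4,interpolation=cv2.INTER_CUBIC))
E
```

```text
275 [(105, 5, 219), (116, 18, 202), (112, 166, 198), (103, 138, 165), (46, 27, 196), (30, 2, 228), (15, 2, 230), (15, 2, 230), (30, 2, 229), (44, 22, 195), (50, 104, 179), (109, 179, 182), (115, 91, 168), (113, 6, 180), (105, 3, 182), (110, 4, 207)]
290 [(7, 26, 177), (120, 3, 182), (115, 16, 178), (112, 146, 192), (106, 149, 187), (43, 153, 208), (39, 202, 212), (39, 202, 212), (40, 201, 212), (39, 201, 213), (40, 201, 212), (42, 163, 206), (103, 143, 178), (114, 129, 178), (120, 7, 181), (120, 3, 182)]
300 [(11, 152, 205), (0, 6, 179), (105, 3, 181), (115, 28, 172), (111, 183, 196), (99, 116, 170), (41, 175, 210), (39, 202, 212), (39, 202, 212), (39, 202, 212), (40, 203, 210), (40, 199, 210), (45, 131, 200), (108, 174, 186), (114, 101, 174), (114, 7, 181)]
[(116, 18, 202), (111, 226, 159), (112, 160, 199), (114, 94, 200), (114, 108, 198), (114, 123, 199), (113, 154, 197), (112, 170, 198), (111, 195, 197), (110, 209, 196), (110, 214, 195), (112, 192, 179)]
[(105, 143, 196), (104, 156, 221), (104, 156, 221), (104, 156, 222), (104, 154, 222), (106, 122, 163)]
[(15, 233, 225), (10, 109, 223), (11, 24, 213), (13, 178, 222), (15, 236, 211), (14, 237, 159), (13, 244, 135), (13, 238, 136), (14, 235, 165), (14, 232, 176), (14, 235, 176), (14, 226, 177), (10, 156, 175)]
```

View pics/z.png

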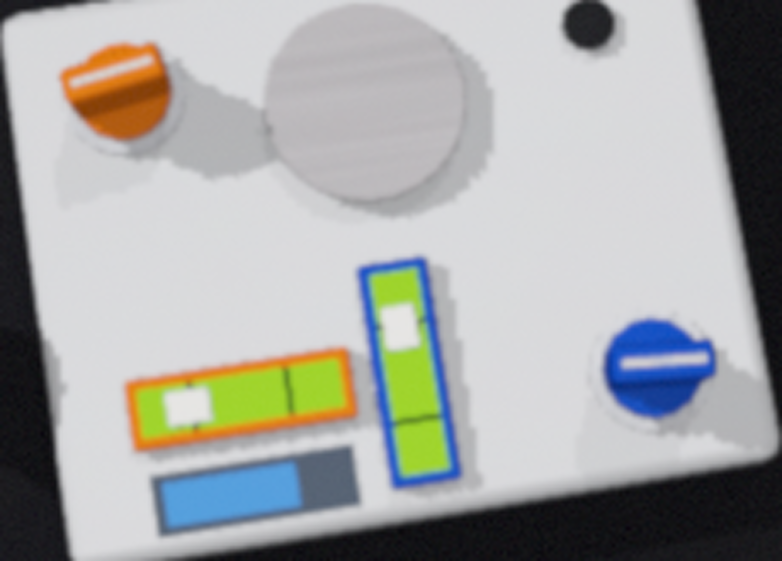

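The enlarged view shows both frames, with the blue bubble near the upper (+x) line and the orange bubble near the left (+y) line. Both bars lie roughly left to right. I'll use looser masks and fixed regions.

```bash
python3 - <<'E'
s=open('h.py').read()
i=s.index("def see")
s=s[:i]+'''ROI={"blue_v":(250,330,290,332),"orange_v":(278,317,222,299),"blue_s":(262,312,360,410),"orange_s":(184,228,200,250)}
def see():
    c=imaging.capture("top"); hsv=cv2.cvtColor(c["image"],cv2.COLOR_RGB2HSV).astype(int); H,S,V=hsv[...,0],hsv[...,1],hsv[...,2]
    col={"blue":(H>106)&(H<122)&(S>80)&(V>60),"orange":(H>4)&(H<22)&(S>100)&(V>60)}; o={"c":c}
    def sub(m,r): a=np.zeros_like(m); y,Y,x,X=ROI[r]; a[y:Y,x:X]=m[y:Y,x:X]; return a
    def fill(m): return cv2.fillConvexPoly(np.zeros(H.shape,np.uint8),cv2.convexHull(pts(m).astype(np.int32)),1)
    for n in col:
        try:
            f=fill(big(sub(col[n],n+"_v"))); o[n+"_vial"]=axis(cast(c,pts(f),.059))
            b=big((S<70)&(V>150)&(cv2.erode(f,np.ones((7,7)))>0)); o[n+"_bub"]=cast(c,pts(b),.059).mean(0)
            a=o[n+"_vial"][1]; e=np.array([np.cos(a),np.sin(a)]); e*=np.sign(e[0 if n=="blue" else 1])
            o[n+"_off"]=1e3*((o[n+"_bub"]-o[n+"_vial"][0])[:2]@e)
        except Exception as x: o[n+"_off"]=None
        try:
            f=fill(big(sub(col[n],n+"_s"))); o[n+"_head"]=cast(c,pts(f),.08).mean(0)
            w=big((S<(150 if n=="blue" else 150))&(V>170)&(f>0)); o[n+"_line"]=axis(cast(c,pts(w),.095))+(w.sum(),)
        except Exception as x: pass
    return o
def show(o):
    np.set_printoptions(precision=4,suppress=True)
    for k,v in o.items():
        if k!="c": print(k,v)
'''
open('h.py','w').write(s)
E
python3 - <<'E'
from h import *
o=see(); show(o)
print(robot.get_obs()["time"])
E
```

```text
blue_vial (array([0.4995, 0.0199, 0.059 ]), np.float64(-2.955316423987974), np.float64(0.09372471055953986))
blue_bub [0.5185 0.0243 0.059 ]
blue_off 19.479531308905635
blue_head [ 0.5023 -0.0799  0.08  ]
blue_line (array([ 0.5035, -0.0809,  0.095 ]), np.float64(1.6587151605619537), np.float64(0.03526323398717461), np.int64(124))
orange_vial (array([0.4871, 0.0884, 0.059 ]), np.float64(1.7560656403551476), np.float64(0.09403233277135115))
orange_bub [0.4836 0.1101 0.059 ]
orange_off 21.967098937692192
orange_head [0.6112 0.1415 0.08  ]
orange_line (array([0.6152, 0.143 , 0.095 ]), np.float64(1.898771588516219), np.float64(0.03594130467711911), np.int64(100))
0.2
```

```bash
cat >> h.py <<'E'
def plan(xy,yaw,z):
    """remaining shift (tool axes, mm units of 50) and roll units to a pose with TCP at xy,z"""
    s=robot.get_obs(); r=R.from_quat(s["tool_rot"]); M=r.as_matrix(); y=np.arctan2(M[1,0],M[0,0])
    d=M.T@(np.array([*xy,z])-s["tcp_pos"]); dy=(yaw-y+np.pi)%(2*np.pi)-np.pi
    print("t",round(s["time"],2),"tcp",s["tcp_pos"].round(4),"yaw",round(y,3),"shift units",(d/.05).round(2),"roll units",round(-dy/.08,2),"grip",round(s["grip_width"],3),round(s["grip_force"],1),"ft",s["ft_force"].round(1),s["moment"].round(2),"tilt",M[:,2].round(3),"q",s["joint_positions"].round(2))
E
T='{"dx":0.555,"dy":-0.374}'
python3 -m crank '[{"dx":0.555,"dy":-0.374},{"dx":0.555,"dy":-0.374},{"dx":0.555,"dy":-0.374},{"dx":0.555,"dy":-0.374},{"dx":0.555,"dy":-0.374},{"dx":0.555,"dy":-0.374},{"dx":0.555,"dy":-0.374},{"dx":0.555,"dy":-0.374}]'
python3 -m crank '[{"dx":0.555,"dy":-0.374},{"dx":0.555,"dy":-0.374},{"dx":0.555,"dy":-0.374},{"dx":0.555,"dy":-0.374},{"dx":0.555,"dy":-0.374},{"dx":0.555,"dy":-0.374},{"dx":0.555,"dy":-0.374},{"dx":0.555,"dy":-0.374}]'
python3 -m crank '[{"roll":-1},{"roll":-1},{"roll":-1},{"roll":-1},{"roll":-1},{"roll":-1},{"roll":-1},{"roll":-1}]'
python3 -m crank '[{"roll":-1},{"roll":-1},{"roll":-1},{"roll":-1},{"roll":-1},{"roll":-1},{"roll":-1},{"roll":-0.3}]'
python3 -c "
from h import *
plan((.5035,-.081),1.659,.0663)"
```

```text
t 0.2 tcp [ 0.1915 -0.5154  0.231 ] yaw 0.356 shift units [ 8.87 -5.97  3.3 ] roll units -16.29 grip 0.999 0.0 ft [-0.7 -0.1 -0.8] [0.02 0.02 0.01] tilt [-0.     0.001 -1.   ] q [-1.3   0.35  1.65  0.    1.14 -0.08]schema error: expected keys dx, dy, dz, roll, fingers
schema error: expected keys dx, dy, dz, roll, fingers
schema error: expected keys dx, dy, dz, roll, fingers
schema error: expected keys dx, dy, dz, roll, fingers
```

```bash

python3 -m crank '[{"dx":0.555,"dy":-0.374,"dz":0,"roll":0,"fingers":85},{"dx":0.555,"dy":-0.374,"dz":0,"roll":0,"fingers":85},{"dx":0.555,"dy":-0.374,"dz":0,"roll":0,"fingers":85},{"dx":0.555,"dy":-0.374,"dz":0,"roll":0,"fingers":85},{"dx":0.555,"dy":-0.374,"dz":0,"roll":0,"fingers":85},{"dx":0.555,"dy":-0.374,"dz":0,"roll":0,"fingers":85},{"dx":0.555,"dy":-0.374,"dz":0,"roll":0,"fingers":85},{"dx":0.555,"dy":-0.374,"dz":0,"roll":0,"fingers":85}]'
python3 -m crank '[{"dx":0.555,"dy":-0.374,"dz":0,"roll":0,"fingers":85},{"dx":0.555,"dy":-0.374,"dz":0,"roll":0,"fingers":85},{"dx":0.555,"dy":-0.374,"dz":0,"roll":0,"fingers":85},{"dx":0.555,"dy":-0.374,"dz":0,"roll":0,"fingers":85},{"dx":0.555,"dy":-0.374,"dz":0,"roll":0,"fingers":85},{"dx":0.555,"dy":-0.374,"dz":0,"roll":0,"fingers":85},{"dx":0.555,"dy":-0.374,"dz":0,"roll":0,"fingers":85},{"dx":0.555,"dy":-0.374,"dz":0,"roll":0,"fingers":85}]'
python3 -m crank '[{"dx":0,"dy":0,"dz":0,"roll":-1,"fingers":85},{"dx":0,"dy":0,"dz":0,"roll":-1,"fingers":85},{"dx":0,"dy":0,"dz":0,"roll":-1,"fingers":85},{"dx":0,"dy":0,"dz":0,"roll":-1,"fingers":85},{"dx":0,"dy":0,"dz":0,"roll":-1,"fingers":85},{"dx":0,"dy":0,"dz":0,"roll":-1,"fingers":85},{"dx":0,"dy":0,"dz":0,"roll":-1,"fingers":85},{"dx":0,"dy":0,"dz":0,"roll":-1,"fingers":85}]'
python3 -m crank '[{"dx":0,"dy":0,"dz":0,"roll":-1,"fingers":85},{"dx":0,"dy":0,"dz":0,"roll":-1,"fingers":85},{"dx":0,"dy":0,"dz":0,"roll":-1,"fingers":85},{"dx":0,"dy":0,"dz":0,"roll":-1,"fingers":85},{"dx":0,"dy":0,"dz":0,"roll":-1,"fingers":85},{"dx":0,"dy":0,"dz":0,"roll":-1,"fingers":85},{"dx":0,"dy":0,"dz":0,"roll":-1,"fingers":85},{"dx":0,"dy":0,"dz":0,"roll":-0.3,"fingers":85}]'
python3 -c "
from h import *
plan((.5035,-.081),1.659,.0663)"
```

```text
time: 0.87
tcp_pos: [0.3482, -0.2965, 0.2313]
tool_rot: [0.984, 0.177, 0.0, 0.0]
ft_force: [1.1, -1.7, -0.3]
grip_width: 0.999
grip_force: 0.0
time: 1.53
tcp_pos: [0.5043, -0.0788, 0.2313]
tool_rot: [0.984, 0.177, -0.0, 0.0]
ft_force: [-0.1, -0.9, -0.5]
grip_width: 0.995
grip_force: 0.0
time: 2.2
tcp_pos: [0.5035, -0.0804, 0.2311]
tool_rot: [0.878, 0.479, -0.0, -0.0]
ft_force: [0.1, 0.2, 0.1]
grip_width: 0.998
grip_force: 0.0
time: 2.87
tcp_pos: [0.5035, -0.0804, 0.2312]
tool_rot: [0.703, 0.712, -0.0, -0.0]
ft_force: [0.3, -0.1, -0.1]
grip_width: 0.992
grip_force: 0.0
t 2.87 tcp [ 0.5035 -0.0804  0.2312] yaw 1.584 shift units [-0.01  0.    3.3 ] roll units -0.94 grip 0.992 0.0 ft [ 0.3 -0.1 -0.1] [-0.02  0.01 -0.03] tilt [-0.  0. -1.] q [-0.25  0.28  1.75  0.    1.11 -0.26]
```

```bash

python3 -m crank '[{"dx":0,"dy":0,"dz":0.5,"roll":0,"fingers":85},{"dx":0,"dy":0,"dz":0.5,"roll":0,"fingers":85},{"dx":0,"dy":0,"dz":0.5,"roll":0,"fingers":85},{"dx":0,"dy":0,"dz":0.5,"roll":0,"fingers":85},{"dx":0,"dy":0,"dz":0.4,"roll":0,"fingers":60},{"dx":0,"dy":0,"dz":0.4,"roll":0,"fingers":60},{"dx":0,"dy":0,"dz":0,"roll":0,"fingers":60},{"dx":0,"dy":0,"dz":0,"roll":0,"fingers":60}]' 40
python3 -c "
from h import *
plan((.5035,-.081),1.659,.0663)
c=imaging.capture('scene'); i=c['image'][150:290,200:360,::-1]; cv2.imwrite('pics/s1.png',cv2.resize(i,None,fx=4,fy=4))"
```

```text
time: 3.53
tcp_pos: [0.5032, -0.0803, 0.091]
tool_rot: [0.704, 0.71, -0.0, -0.001]
ft_force: [1.3, -0.3, 0.8]
grip_width: 0.7
grip_force: 0.0
t 3.53 tcp [ 0.5032 -0.0803  0.091 ] yaw 1.579 shift units [-0.01  0.01  0.49] roll units -1.0 grip 0.7 0.0 ft [ 1.3 -0.3  0.8] [ 0.01 -0.01  0.04] tilt [-0.002  0.    -1.   ] q [-0.25  0.48  1.87  0.    0.8  -0.26]
```

View pics/s1.png

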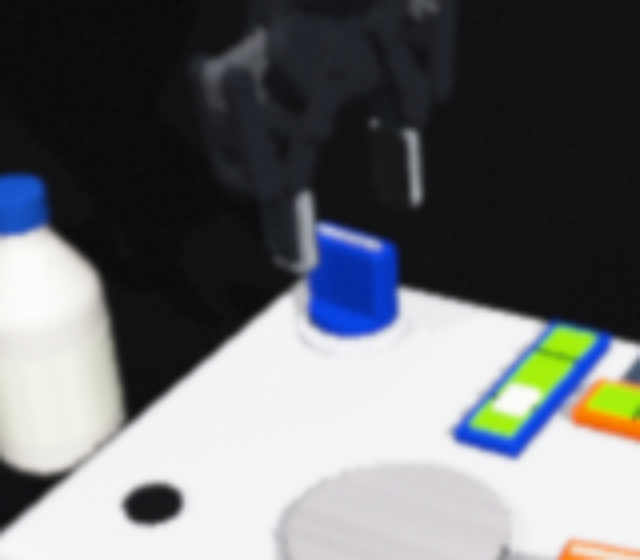

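The scene crop shows the open pads on either side of the blue bar, which is at about (350,280) in the crop, with the tips still high. I'll finish the roll, go down and close.

```bash

python3 -m crank '[{"dx":0,"dy":0,"dz":0.2,"roll":-0.5,"fingers":60},{"dx":0,"dy":0,"dz":0.29,"roll":-0.5,"fingers":60},{"dx":0,"dy":0,"dz":0,"roll":0,"fingers":10},{"dx":0,"dy":0,"dz":0,"roll":0,"fingers":10},{"dx":0,"dy":0,"dz":0,"roll":0,"fingers":10},{"dx":0,"dy":0,"dz":0,"roll":0,"fingers":10},{"dx":0,"dy":0,"dz":0,"roll":0,"fingers":10},{"dx":0,"dy":0,"dz":0,"roll":0,"fingers":10}]' 40
python3 -c "
from h import *
plan((.5035,-.081),1.659,.0663)
o=see(); print(o['blue_off'],o['orange_off'])"
```

```text
time: 4.25
tcp_pos: [0.504, -0.0807, 0.0679]
tool_rot: [0.675, 0.738, 0.0, 0.001]
ft_force: [-3.4, -2.1, 5.5]
grip_width: 0.173
grip_force: 44.6
t 4.25 tcp [ 0.504  -0.0807  0.0679] yaw 1.659 shift units [-0.01 -0.01  0.03] roll units 0.0 grip 0.173 44.6 ft [-3.4 -2.1  5.5] [-0.14  0.29  0.08] tilt [ 0.001 -0.001 -1.   ] q [-0.25  0.52  1.88 -0.    0.74 -0.34]
19.479531308905635 22.03350404372155
```

```bash

python3 -m crank '[{"dx":0,"dy":0,"dz":0,"roll":0.8,"fingers":10},{"dx":0,"dy":0,"dz":0,"roll":0.8,"fingers":10},{"dx":0,"dy":0,"dz":0,"roll":0.8,"fingers":10},{"dx":0,"dy":0,"dz":0,"roll":0.8,"fingers":10},{"dx":0,"dy":0,"dz":0,"roll":0.8,"fingers":10},{"dx":0,"dy":0,"dz":0,"roll":0.8,"fingers":10},{"dx":0,"dy":0,"dz":0,"roll":0,"fingers":10},{"dx":0,"dy":0,"dz":0,"roll":0,"fingers":10}]' 40
python3 -c "
from h import *
plan((.5035,-.081),1.659-.974,.0663)
o=see(); print(o['blue_off'],o['orange_off'])"
```

```text
time: 4.97
tcp_pos: [0.504, -0.0807, 0.068]
tool_rot: [0.804, 0.595, 0.0, 0.001]
ft_force: [-4.4, -2.5, 9.8]
grip_width: 0.179
grip_force: 45.1
t 4.97 tcp [ 0.504  -0.0807  0.068 ] yaw 1.275 shift units [-0.01 -0.01  0.03] roll units 7.37 grip 0.179 45.1 ft [-4.4 -2.5  9.8] [-0.16  0.45 -0.07] tilt [ 0.001 -0.    -1.   ] q [-0.25  0.52  1.88 -0.    0.74  0.05]
12.088032491692084 22.033042890416343
```

```bash

python3 -m crank '[{"dx":0,"dy":0,"dz":0,"roll":1,"fingers":10},{"dx":0,"dy":0,"dz":0,"roll":1,"fingers":10},{"dx":0,"dy":0,"dz":0,"roll":1,"fingers":10},{"dx":0,"dy":0,"dz":0,"roll":1,"fingers":10},{"dx":0,"dy":0,"dz":0,"roll":1,"fingers":10},{"dx":0,"dy":0,"dz":0,"roll":1,"fingers":10},{"dx":0,"dy":0,"dz":0,"roll":1,"fingers":10},{"dx":0,"dy":0,"dz":0,"roll":0.5,"fingers":10}]' 40
python3 -m crank '[{"dx":0,"dy":0,"dz":0,"roll":0,"fingers":10},{"dx":0,"dy":0,"dz":0,"roll":0,"fingers":10}]' 40
python3 -c "
from h import *
plan((.5035,-.081),1.659-.974,.0663)
o=see(); print(o['blue_off'],o['orange_off'])
cv2.imwrite('pics/t2.png',cv2.resize(o['c']['image'][180:345,190:420,::-1],None,fx=3.4,fy=3.4,interpolation=cv2.INTER_CUBIC))"
```

```text
time: 5.68
tcp_pos: [0.504, -0.0805, 0.0683]
tool_rot: [0.944, 0.329, 0.001, 0.0]
ft_force: [-4.3, 0.7, 13.2]
grip_width: 0.18
grip_force: 45.7
time: 5.85
tcp_pos: [0.5041, -0.0805, 0.0683]
tool_rot: [0.944, 0.331, 0.001, 0.0]
ft_force: [-4.0, 0.8, 13.9]
grip_width: 0.179
grip_force: 45.7
t 5.85 tcp [ 0.5041 -0.0805  0.0683] yaw 0.675 shift units [-0.02  0.    0.04] roll units -0.13 grip 0.179 45.7 ft [-4.   0.8 13.9] [ 0.26  0.74 -0.02] tilt [ 0.001 -0.    -1.   ] q [-0.25  0.52  1.88  0.    0.74  0.65]
-0.45407584142530366 21.916714351286558
```

View pics/t2.png

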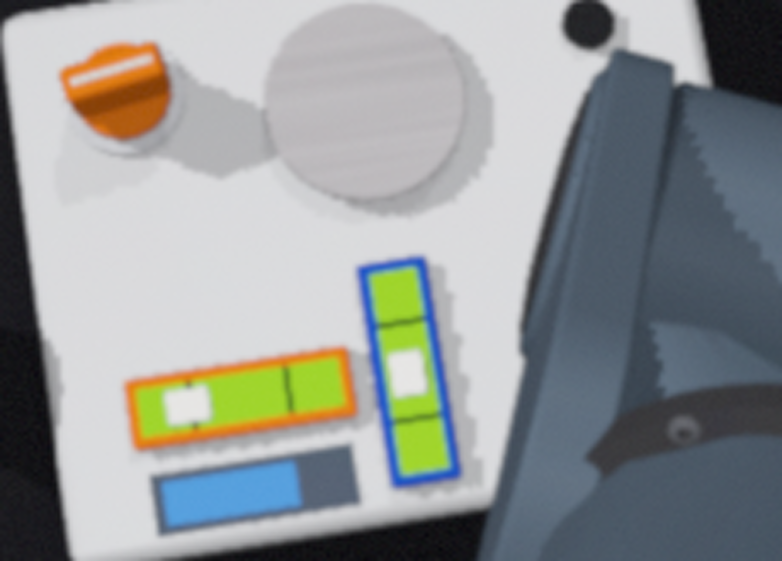

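The blue bubble is midway between its lines (offset −0.5 mm) and the orange one hasn't moved. I'll release and rise.

```bash

python3 -m crank '[{"dx":0,"dy":0,"dz":0,"roll":0,"fingers":50},{"dx":0,"dy":0,"dz":0,"roll":0,"fingers":50},{"dx":0,"dy":0,"dz":0,"roll":0,"fingers":50},{"dx":0,"dy":0,"dz":-0.3,"roll":0,"fingers":50},{"dx":0,"dy":0,"dz":-0.6,"roll":0,"fingers":50},{"dx":0,"dy":0,"dz":-0.7,"roll":0,"fingers":50},{"dx":0,"dy":0,"dz":-0.7,"roll":0,"fingers":50},{"dx":0,"dy":0,"dz":-0.7,"roll":0,"fingers":50}]' 40
python3 -c "
from h import *
o=see(); print(o['blue_off'],o['orange_off'])
plan((.6152,.143),1.899,.0665)"
```

```text
time: 6.57
tcp_pos: [0.5032, -0.0803, 0.2184]
tool_rot: [0.943, 0.331, -0.0, -0.0]
ft_force: [1.4, -0.6, 0.5]
grip_width: 0.587
grip_force: 0.0
-0.5896464614316002 21.93063266104255
t 6.62 tcp [ 0.506  -0.0809  0.2251] yaw 0.676 shift units [ 4.49 -2.15  3.18] roll units -15.29 grip 0.585 0.0 ft [ 3.1 -0.1  7.9] [ 0.   -0.13 -0.03] tilt [ 0.009 -0.002 -1.   ] q [-0.25  0.29  1.76  0.    1.09  0.65]
```

```bash

python3 -m crank '[{"dx":0.56,"dy":-0.27,"dz":0,"roll":0,"fingers":60},{"dx":0.56,"dy":-0.27,"dz":0,"roll":0,"fingers":60},{"dx":0.56,"dy":-0.27,"dz":0,"roll":0,"fingers":60},{"dx":0.56,"dy":-0.27,"dz":0,"roll":0,"fingers":60},{"dx":0.56,"dy":-0.27,"dz":0,"roll":0,"fingers":60},{"dx":0.56,"dy":-0.27,"dz":0,"roll":0,"fingers":60},{"dx":0.56,"dy":-0.27,"dz":0,"roll":0,"fingers":60},{"dx":0.56,"dy":-0.27,"dz":0,"roll":0,"fingers":60}]'
python3 -m crank '[{"dx":0,"dy":0,"dz":0,"roll":-1,"fingers":60},{"dx":0,"dy":0,"dz":0,"roll":-1,"fingers":60},{"dx":0,"dy":0,"dz":0,"roll":-1,"fingers":60},{"dx":0,"dy":0,"dz":0,"roll":-1,"fingers":60},{"dx":0,"dy":0,"dz":0,"roll":-1,"fingers":60},{"dx":0,"dy":0,"dz":0,"roll":-1,"fingers":60},{"dx":0,"dy":0,"dz":0,"roll":-1,"fingers":60},{"dx":0,"dy":0,"dz":0,"roll":-1,"fingers":60}]'
python3 -m crank '[{"dx":0,"dy":0,"dz":0,"roll":-1,"fingers":60},{"dx":0,"dy":0,"dz":0,"roll":-1,"fingers":60},{"dx":0,"dy":0,"dz":0,"roll":-1,"fingers":60},{"dx":0,"dy":0,"dz":0,"roll":-1,"fingers":60},{"dx":0,"dy":0,"dz":0,"roll":-1,"fingers":60},{"dx":0,"dy":0,"dz":0,"roll":-1,"fingers":60},{"dx":0,"dy":0,"dz":0,"roll":-1,"fingers":60},{"dx":0,"dy":0,"dz":0,"roll":-0.3,"fingers":60}]'
python3 -c "
from h import *
plan((.6147,.143),1.899,.0665)"
```

```text
time: 7.28
tcp_pos: [0.6112, 0.1455, 0.2165]
tool_rot: [0.943, 0.331, -0.0, -0.0]
ft_force: [1.0, -1.1, -0.7]
grip_width: 0.704
grip_force: 0.0
time: 7.95
tcp_pos: [0.6107, 0.144, 0.2164]
tool_rot: [0.79, 0.613, -0.0, -0.0]
ft_force: [0.5, -0.5, 0.5]
grip_width: 0.704
grip_force: 0.0
time: 8.62
tcp_pos: [0.6107, 0.144, 0.2164]
tool_rot: [0.58, 0.814, -0.0, -0.0]
ft_force: [-0.3, 0.2, 0.3]
grip_width: 0.701
grip_force: 0.0
t 8.62 tcp [0.6107 0.144  0.2164] yaw 1.903 shift units [-0.04  0.07  3.  ] roll units 0.06 grip 0.701 0.0 ft [-0.3  0.2  0.3] [-0.02 -0.02 -0.04] tilt [-0. -0. -1.] q [ 0.16  0.51  1.45  0.    1.18 -0.18]
```

```bash

python3 -m crank '[{"dx":-0.04,"dy":0.07,"dz":0.6,"roll":0,"fingers":60},{"dx":0,"dy":0,"dz":0.6,"roll":0,"fingers":60},{"dx":0,"dy":0,"dz":0.6,"roll":0,"fingers":60},{"dx":0,"dy":0,"dz":0.4,"roll":0,"fingers":60},{"dx":0,"dy":0,"dz":0.3,"roll":0,"fingers":60},{"dx":0,"dy":0,"dz":0,"roll":0,"fingers":60},{"dx":0,"dy":0,"dz":0,"roll":0,"fingers":60}]' 40
python3 -c "
from h import *
plan((.6147,.143),1.899,.0665)
c=imaging.capture('scene'); i=c['image'][210:350,290:450,::-1]; cv2.imwrite('pics/s3.png',cv2.resize(i,None,fx=4,fy=4))"
```

```text
time: 9.2
tcp_pos: [0.6145, 0.1432, 0.0914]
tool_rot: [0.582, 0.813, -0.0, -0.0]
ft_force: [0.6, 0.2, 0.3]
grip_width: 0.704
grip_force: 0.0
t 9.2 tcp [0.6145 0.1432 0.0914] yaw 1.899 shift units [-0.   0.   0.5] roll units -0.0 grip 0.704 0.0 ft [0.6 0.2 0.3] [0.01 0.02 0.02] tilt [-0.001 -0.    -1.   ] q [ 0.16  0.66  1.54 -0.    0.95 -0.17]
```

View pics/s3.png

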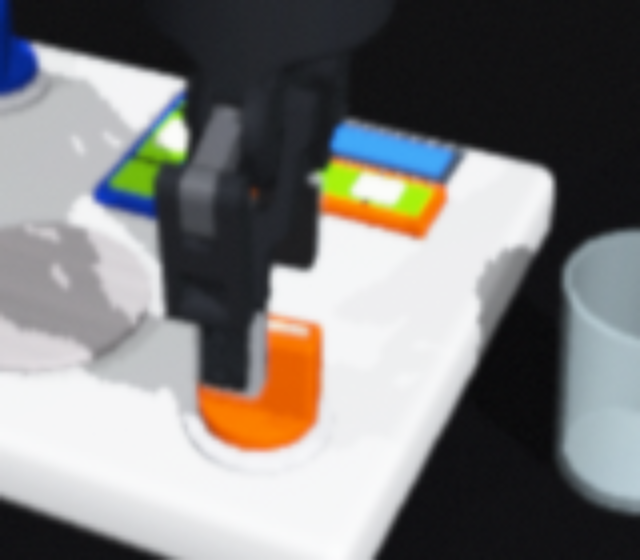

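The fingers are on either side of the orange bar, at about (290,350) in the crop, with one in front and one behind. I'll go down and close.

```bash

python3 -m crank '[{"dx":0,"dy":0,"dz":0.25,"roll":0,"fingers":60},{"dx":0,"dy":0,"dz":0.23,"roll":0,"fingers":60},{"dx":0,"dy":0,"dz":0,"roll":0,"fingers":10},{"dx":0,"dy":0,"dz":0,"roll":0,"fingers":10},{"dx":0,"dy":0,"dz":0,"roll":0,"fingers":10},{"dx":0,"dy":0,"dz":0,"roll":0,"fingers":10},{"dx":0,"dy":0,"dz":0,"roll":0,"fingers":10},{"dx":0,"dy":0,"dz":0,"roll":0,"fingers":10}]' 40
python3 -m crank '[{"dx":0,"dy":0,"dz":0,"roll":-0.8,"fingers":10},{"dx":0,"dy":0,"dz":0,"roll":-0.8,"fingers":10},{"dx":0,"dy":0,"dz":0,"roll":-0.8,"fingers":10},{"dx":0,"dy":0,"dz":0,"roll":-0.8,"fingers":10},{"dx":0,"dy":0,"dz":0,"roll":-0.8,"fingers":10},{"dx":0,"dy":0,"dz":0,"roll":-0.8,"fingers":10},{"dx":0,"dy":0,"dz":0,"roll":0,"fingers":10},{"dx":0,"dy":0,"dz":0,"roll":0,"fingers":10}]' 40
python3 -c "
from h import *
plan((.6147,.143),1.899+1.1,.0665)
o=see(); print(o['blue_off'],o['orange_off'],o.get('orange_vial'))"
```

```text
time: 9.92
tcp_pos: [0.6153, 0.1434, 0.0683]
tool_rot: [0.582, 0.813, 0.001, 0.0]
ft_force: [2.2, 1.6, 0.9]
grip_width: 0.177
grip_force: 43.6
time: 10.58
tcp_pos: [0.6153, 0.1435, 0.0681]
tool_rot: [0.417, 0.909, 0.001, 0.001]
ft_force: [2.9, 4.6, -0.5]
grip_width: 0.181
grip_force: 43.4
t 10.58 tcp [0.6153 0.1435 0.0681] yaw 2.282 shift units [-0.   -0.02  0.03] roll units -8.96 grip 0.181 43.4 ft [ 2.9  4.6 -0.5] [ 0.59 -0.74  0.09] tilt [ 0.001  0.    -1.   ] q [ 0.16  0.69  1.55  0.    0.91 -0.56]
-0.29438277723078154 23.644288642839538 (array([0.49100441, 0.07069072, 0.059     ]), np.float64(1.7469439184183408), np.float64(0.05723902911053688))
```

```bash
python3 -c "
from h import *
o=see(); show(o)
print(1e3*(o['orange_bub']-[.4871,.0884,.059])[:2]@[-.185,.983])
cv2.imwrite('pics/t4.png',cv2.resize(o['c']['image'][180:345,190:420,::-1],None,fx=3.4,fy=3.4,interpolation=cv2.INTER_CUBIC))
i=imaging.capture('scene')['image'][210:290,290:450,::-1]; cv2.imwrite('pics/s4.png',cv2.resize(i,None,fx=4,fy=4))"
```

```text
blue_vial (array([0.5001, 0.0201, 0.059 ]), np.float64(-2.953938232220709), np.float64(0.09375052233021988))
blue_bub [0.4997 0.0212 0.059 ]
blue_off -0.21031666172761743
blue_head [ 0.5029 -0.0785  0.08  ]
blue_line (array([ 0.5061, -0.0819,  0.095 ]), np.float64(-2.4851202325607322), np.float64(0.04106061878690999), np.int64(171))
orange_vial (array([0.491 , 0.0707, 0.059 ]), np.float64(1.746093598433799), np.float64(0.05718107253902574))
orange_bub [0.4919 0.0949 0.059 ]
orange_off 23.615752359982146
5.46808950863097
```

View pics/t4.png

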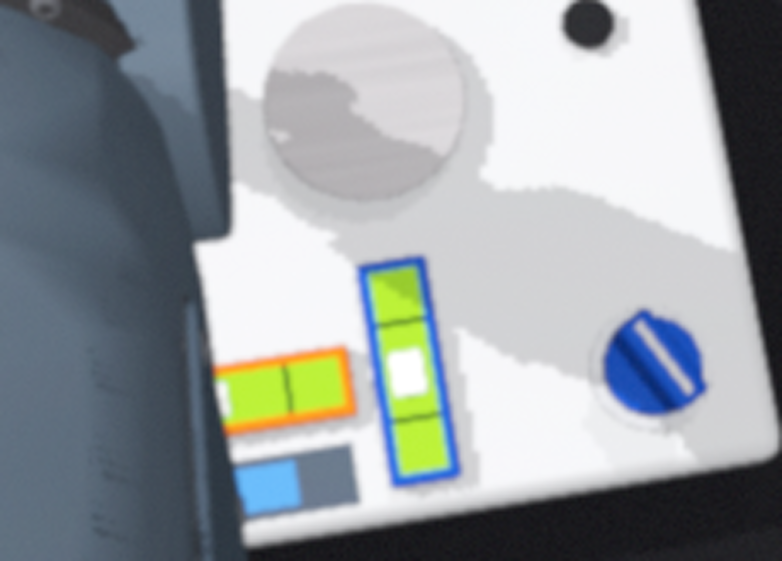

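The top view shows the arm covering the left part of the orange vial. The bubble's right end, at about (229,395) in the crop, has moved about 7.5 mm to the right as planned, and the blue bubble is still centred. Turning the remaining 0.72 rad.

```bash

python3 -m crank '[{"dx":0,"dy":0,"dz":0,"roll":-1,"fingers":10},{"dx":0,"dy":0,"dz":0,"roll":-1,"fingers":10},{"dx":0,"dy":0,"dz":0,"roll":-1,"fingers":10},{"dx":0,"dy":0,"dz":0,"roll":-1,"fingers":10},{"dx":0,"dy":0,"dz":0,"roll":-1,"fingers":10},{"dx":0,"dy":0,"dz":0,"roll":-1,"fingers":10},{"dx":0,"dy":0,"dz":0,"roll":-1,"fingers":10},{"dx":0,"dy":0,"dz":0,"roll":-1,"fingers":10}]' 40
python3 -m crank '[{"dx":0,"dy":0,"dz":0,"roll":-0.9,"fingers":10},{"dx":0,"dy":0,"dz":0,"roll":0,"fingers":10},{"dx":0,"dy":0,"dz":0,"roll":0,"fingers":10}]' 40
python3 -c "
from h import *
plan((.6147,.143),1.899+1.1,.0665)
o=see(); print(o['blue_off'],o['orange_bub'],1e3*(o['orange_bub']-[.4871,.0884,.059])[:2]@[-.185,.983])"
```

```text
time: 11.4
tcp_pos: [0.6151, 0.1438, 0.0677]
tool_rot: [0.108, 0.994, 0.001, 0.001]
ft_force: [4.0, 6.6, -4.5]
grip_width: 0.179
grip_force: 42.9
time: 11.65
tcp_pos: [0.6151, 0.1438, 0.0677]
tool_rot: [0.074, 0.997, 0.001, 0.001]
ft_force: [4.2, 6.0, -4.6]
grip_width: 0.178
grip_force: 42.9
t 11.65 tcp [0.6151 0.1438 0.0677] yaw 2.994 shift units [ 0.01 -0.02  0.02] roll units -0.06 grip 0.178 42.9 ft [ 4.2  6.  -4.6] [ 1.09 -1.16  0.08] tilt [ 0.001  0.001 -1.   ] q [ 0.16  0.69  1.55  0.    0.9  -1.27]
-0.5211906965980705 [0.4884812  0.08713642 0.059     ] -1.4976172181736016
```

Both bubbles are close to centre. I'll let go, rise and look again with the arm further away.

```bash

python3 -m crank '[{"dx":0,"dy":0,"dz":0,"roll":0,"fingers":50},{"dx":0,"dy":0,"dz":0,"roll":0,"fingers":50},{"dx":0,"dy":0,"dz":0,"roll":0,"fingers":50},{"dx":0,"dy":0,"dz":-0.3,"roll":0,"fingers":50},{"dx":0,"dy":0,"dz":-0.6,"roll":0,"fingers":50},{"dx":0,"dy":0,"dz":-0.7,"roll":0,"fingers":50},{"dx":0,"dy":0,"dz":-0.7,"roll":0,"fingers":50},{"dx":0,"dy":0,"dz":-0.7,"roll":0,"fingers":50}]' 40
python3 -m crank '[{"dx":0,"dy":0.6,"dz":0,"roll":0,"fingers":50},{"dx":0,"dy":0.6,"dz":0,"roll":0,"fingers":50},{"dx":0,"dy":0.6,"dz":0,"roll":0,"fingers":50},{"dx":0,"dy":0.6,"dz":0,"roll":0,"fingers":50},{"dx":0,"dy":0.4,"dz":0,"roll":0,"fingers":50},{"dx":0,"dy":0,"dz":0,"roll":0,"fingers":50},{"dx":0,"dy":0,"dz":0,"roll":0,"fingers":50},{"dx":0,"dy":0,"dz":0,"roll":0,"fingers":50}]' 40
python3 -c "
from h import *
plan((.6147,.143),3,.2)
o=see(); show(o)
cv2.imwrite('pics/t5.png',cv2.resize(o['c']['image'][180:345,190:420,::-1],None,fx=3.4,fy=3.4,interpolation=cv2.INTER_CUBIC))"
```

```text
time: 12.37
tcp_pos: [0.6142, 0.1429, 0.2194]
tool_rot: [0.073, 0.997, -0.0, -0.0]
ft_force: [1.0, -0.3, 0.5]
grip_width: 0.588
grip_force: 0.0
time: 13.03
tcp_pos: [0.6349, 0.2808, 0.2176]
tool_rot: [0.073, 0.997, -0.0, -0.0]
ft_force: [0.4, -0.0, -0.2]
grip_width: 0.587
grip_force: 0.0
t 13.03 tcp [0.6349 0.2808 0.2176] yaw 2.995 shift units [-0.   -2.79  0.35] roll units -0.06 grip 0.587 0.0 ft [ 0.4 -0.  -0.2] [-0.01  0.    0.05] tilt [-0.001 -0.001 -1.   ] q [ 0.35  0.63  1.24 -0.    1.27 -1.07]
blue_vial (array([0.5001, 0.0206, 0.059 ]), np.float64(-2.9561182137843938), np.float64(0.09399630923293784))
blue_bub [0.4997 0.0205 0.059 ]
blue_off -0.38872178652655337
blue_head [ 0.5028 -0.0784  0.08  ]
blue_line (array([ 0.5217, -0.0778,  0.095 ]), np.float64(nan), np.float64(nan), np.int64(1))
orange_vial (array([0.4875, 0.089 , 0.059 ]), np.float64(1.7560906443825017), np.float64(0.09396086534576287))
orange_bub [0.4882 0.0894 0.059 ]
orange_off 0.19914615699120913
orange_head [0.6133 0.141  0.08  ]
orange_line (array([0.6167, 0.1438, 0.095 ]), np.float64(2.988582384762671), np.float64(0.036538738648123056), np.int64(104))h.py:13: RuntimeWarning: Degrees of freedom <= 0 for slice
  c=P.mean(0); w,V=np.linalg.eigh(np.cov((P-c)[:,:2].T)); a=V[:,1]; return c,np.arctan2(a[1],a[0]),np.ptp((P-c)[:,:2]@a)
  c *= np.true_divide(1, fact)
  c *= np.true_divide(1, fact)
```

View pics/t5.png

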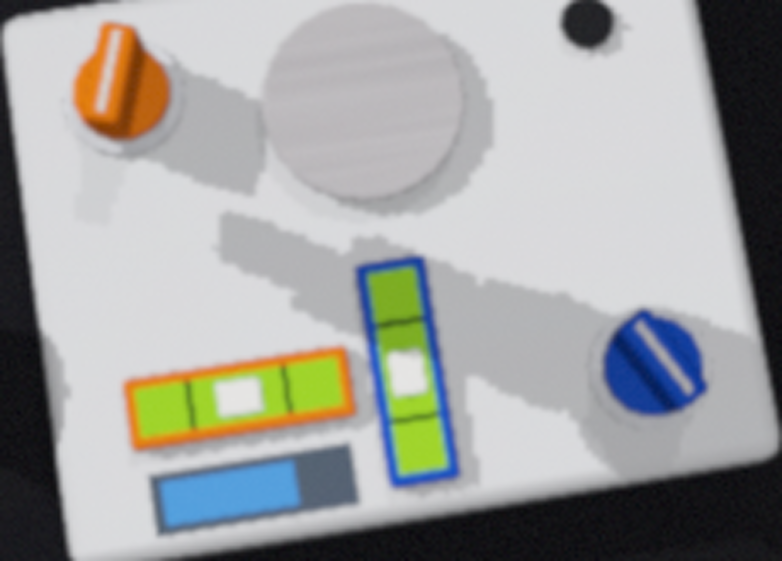

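Both bubbles sit midway between their lines, at (238,396) and (407,372) in the crop, and the robot is clear of everything.

```bash
python3 -c "
from plant import job
print(job.job_done())"
```

```text
the job is handed in; nothing more can be done
None
```

The job is handed in: I turned the blue screw and then the orange one, both bubbles lie within 0.5 mm of centre between their lines, and the robot has let go and is clear, at about 13 s on the robot's clock.

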